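# Gauge a gudgeon pin with a thumbwheel bench gauge

## Task

Check the steel gudgeon pin in the green bench gauge: stand it upright on the bed, in the middle of the gap between the two steel faces, without dropping it or knocking it over. Then roll the small thumbwheel on the gauge with a fingertip, pressing gently, until the jaw has pushed the pin against the fixed anvil and nips it, snug but not crushed. Do not push the jaw itself, leave the gauge closed on the pin, and leave the other parts where they are.

Things in the scene. Friction and masses are not known exactly. Their poses are not given: they have to be found in the camera images.
- pin: the gudgeon pin: plain bright steel tube standing upright, 22 mm diameter, 60 mm tall, 0.11 kg, dark bore on top; loose. Origin at the centre of its underside, z up along the pin
- gauge: green bench gauge 74 (x) x 250 (y) mm on a fixed 6 mm black rubber cushion; origin at the centre on the table, z up. Pushed down it yields: 2 N preload, 5 N/mm, 5 mm travel. Along its own y: wheel housing y -115 to -15 mm (60 wide in x, top 60 mm above table); bed with steel strip, top 20 mm above table, y -15 to 80; steel anvil block (30 wide, 25 thick, top 46 mm above table), its fixed face at y = 80 mm looking to -y
- jaw: movable steel jaw with red mark on top, 24 mm wide (x), 12 thick, top 44 mm above table; origin mid-face at bed height, face looks along gauge +y. Slides along gauge y: face at y = 25 to 65 mm, starts at 35 to 45, meets the seated pin at 58. Driven by the thumbwheel, 10 mm per rad; wheel friction keeps it where it is left. Over 3 N of direct push spoils it
- thumbwheel: orange wheel, black ribs, some white, in a black-edged slot, 40 mm diameter, 14 wide, axle along gauge x; origin at its centre; only the top 6 mm stand out. Rolling its top to gauge +y (to the anvil) closes the jaw. Stiff: about 2 N at the rim; once the pin is nipped each further 1 N at the rim adds 2 N on the pin (12 N marks it). It bears at most 14 N; friction with a finger about 0.6
- wheel_top (a point): the highest point of the thumbwheel's rim, fixed to the gauge at its x = 0, y = -60 mm, 66 mm above the table unpressed; same axes as the gauge
- seat (a point): fixed to the gauge, at its x = 0, y = 69 mm, on the bed (20 mm above the table): where the centre of the pin's underside is when the pin is nipped against the anvil
- gear_knob: dark wooden gear knob, 48 mm diameter, 56 mm tall, bystander; origin at the centre of its underside
- filler_cap: aluminium filler cap, 52 mm diameter, 30 mm tall with a finger bar, bystander; origin at the centre of its underside
- lamp: orange indicator lamp on a steel ring, 44 mm diameter, 34 mm tall, bystander; origin at the centre of its underside
Mind the look-alikes: they are no part of the job. Leave any blue or pink look-alike of the pin alone.

How it is judged (in metres and radians):
On the way, in this order (a step that is already met when the one before it is completed fails the run):
1. the pin stands upright on the bed in the middle of the gap, let go (x of pin in the frame of gauge between -0.007 and 0.007 m and z of pin in the frame of gauge between 0.0175 and 0.0225 m and angle between pin's own z axis and vertical below 0.08 rad and contact force between the fingers and pin below 0.05 N and y of pin in the frame of gauge between 0.04 and 0.0715 m), for 0.2 s.
2. the jaw nips the pin against the anvil with more than 1.5 N (x of pin in the frame of gauge between -0.007 and 0.007 m and angle between pin's own z axis and vertical below 0.08 rad and contact force between jaw and pin above 1.5 N and y of pin in the frame of gauge above 0.066 m), for 0.2 s.
At the end, for the whole second after the job is handed in: The pin stands upright (0.08 rad) on the bed, within 7 mm of the gauge centre line and 3 mm of its seat, at rest, let go, still nipped against the anvil (jaw face beyond 56.5 mm along the gauge, over 0.3 N on the pin); the other parts are within 20 mm of where they were (x of pin in the frame of gauge between -0.007 and 0.007 m and z of pin in the frame of gauge between 0.0175 and 0.0225 m and angle between pin's own z axis and vertical below 0.08 rad and contact force between the fingers and pin below 0.05 N and y of pin in the frame of gauge between 0.066 and 0.072 m and y of jaw in the frame of gauge above 0.0565 m and contact force between jaw and pin above 0.3 N and linear speed of pin below 0.01 m/s and distance of each of gear_knob, filler_cap, lamp from where it was at the start of the episode below 0.02 m); the robot touches nothing.
It fails at once if the thumbwheel is pressed with more than 14 N (contact force between any of the fingers, the arm and thumbwheel above 14 N).
It fails at once if the pin is squeezed by the jaw with more than 12 N (contact force between jaw and pin above 12 N).
It fails at once if the jaw is pushed directly with more than 3 N (contact force between any of the fingers, the arm and jaw above 3 N).
It fails at once if the pin is knocked over, or dropped from more than 12 mm over the bed (angle between pin's own z axis and vertical above 0.6 rad or (height (world z) of pin above 0.032 m and contact force between pin and anything else below 0.01 N)).
It fails at once if another part is moved by more than 20 mm or tipped over (distance of any of gear_knob, filler_cap, lamp from where it was at the start of the episode above 0.02 m or angle between any of gear_knob, filler_cap, lamp's own z axis and vertical above 0.6 rad).
It also fails if it takes over 64 s, if anything falls off the work surface, if the arm or the gripper's body presses on something with over 40 N, if the wrist force passes 120 N, or if a joint passes its speed limit or range.

## Robot

A 6-joint arm with a two-finger parallel gripper is mounted at the origin on the work surface. World frame = base frame: x ahead of the robot, y to its left, z up, the work surface at z = 0. Lengths are in mm, angles in rad, forces in N, time in s.
With the tool pointing down it reaches from about 275 to 875 mm from the base axis. Payload 12.5 kg.
Tool frame: the origin (TCP) lies between the finger pads; the fingertips stand manip.finger_overhang ahead of it and the grasp point (between the pads) lies 8 mm behind it (manip.finger_overhang is the distance from the TCP to the fingertips, in mm); z points along the fingers, y is the line along which they close (so a half turn about z gives the same grasp; the last joint's range is limited). The gripper opens to 85 mm and grips with 20 to 120 N. Pads are 22 mm wide; open, the fingers measure 114 mm over their backs; the gripper's body (76 mm by 85 mm) begins 54 mm behind the grasp point. The pads swing forward as they close: fully open they stand 13 mm farther back than shut.
Start: joints at [-1.295, 0.351, 1.652, -0, 1.139, -0.085], TCP at [194.181, -514.566, 242.29] pointing down, gripper open.
Joint ranges: [-2.75, 2.75], [-0.79, 2.1], [0.01, 2.65], [-1.57, 4.71], [0.07, 3.14], [-2.87, 2.87]. Speed limits (rad/s): [2.22, 2.22, 2.79, 3.14, 3.14, 3.14].

## Interface

Orientations are given as a unit quaternion [x, y, z, w].
In Python, from plant import readout, eyes, order, manip gives the robot as it stands.
- The arm moves only by the tool drive_tool, never from a script. Its argument "commands" is a list of rows, each an object with "linear": the shift along the tool's x, y, z in m, a list of three; "dr": the turn, a rotation vector about the tool's x, y, z in degrees, a list of three; "gripper": the opening, from -1 (shut) to 1 (fully open). A call has 1 to 10 rows; each row is the pose to reach, as a shift and turn from the pose commanded when the call began, along the tool's axes at that moment; what a row does not reach only later rows make up. A row lasts 1/10 s, in which the tool goes at most 50 mm and 8.59 degrees, less where a joint would pass 70% of its speed; a pose out of reach is approached as far as the arm can. A call with a gripper value outside its range is refused whole. The fingers move at their own pace and stop on an object; "squeeze" is the grip in N (left out, the last holds). Time passes only in rows, so rows that repeat a pose let the fingers close. It gives the time, the measured TCP pose, the force, the opening and the grip force at its end, in the units of the state.
- readout.read_state(): the state, without advancing time (a new reading comes with each control period).
- eyes.camera(name): name is "scene" or "top" or "wrist"; returns a dict with "image" (400x640x3 uint8, blue, green, red), "intrinsics" (3x3 intrinsics, pixels), "R" (3x3) and "t" (3): a world point X has camera coordinates R X + t. Camera axes: x right, y down, z forward; pixel columns grow to the right and rows downward; lengths in mm; the calibration is good to about 2 mm. The wrist camera is an equidistant fisheye: a pixel r from the principal point sees the ray r / f radians off the axis. A picture is of the moment at which its call begins. There is no depth.
- order.finish_job(): hands the job in; it is judged then, once.
The state is a dict: "t": time; "joint_positions": joint angles; "joint_vel": joint speeds; "effort": joint torques, N m; "ee_pos": TCP position; "eef_rot": TCP orientation; "force": force on the tool from outside, world axes, zero at the start; "ft_torque": the same for the moment, N m; "width": finger opening in mm; "gripper_force": force on a finger pad.
Only numpy, scipy, OpenCV 4.12 (cv2) and the standard library are available. Lean on these libraries where they do the work, as an engineer would, in place of code of your own. Each camera call takes 0.05 s, during which the arm holds its last target. There are 200 camera calls.

## Working session

There is one attempt and no reset: what is moved stays moved. The work goes in short steps, Python scripts to look and compute and a tool call to move; the robot and the scene stay as the last step left them, time stands still between calls to the robot, and variables do not carry over. Pictures are saved under pics/ and viewed, at most 10 in all, crops included, and the job is handed in when it is done.

Besides the shell and the picture viewer there is one more tool, called after "Request:" by a JSON object that holds its "name" and its "arguments", one argument or row to a line. drive_tool: Moves the arm, as the interface text tells. Its arguments: {"type":"object","properties":{"commands":{"type":"array"},"squeeze":{"type":"number"}},"required":["commands"]}

```bash
mkdir -p pics; ls
cat > h.py <<'E'
import numpy as np, cv2
from plant import readout, eyes, order, manip
def snap(cam,fn,crop=None,scale=1):
    c=eyes.camera(cam); im=c["image"]
    if crop: x0,y0,x1,y1=crop; im=im[y0:y1,x0:x1]
    if scale!=1: im=cv2.resize(im,None,fx=scale,fy=scale,interpolation=cv2.INTER_CUBIC)
    cv2.imwrite("pics/"+fn,im); np.savez("cam_"+cam,**c); return c
def load(cam): return dict(np.load("cam_"+cam+".npz"))
def ray(c,u,v,fish=False):
    K=np.array(c["intrinsics"]);R=np.array(c["R"]);t=np.array(c["t"]).ravel()
    a=(u-K[0,2])/K[0,0]; b=(v-K[1,2])/K[1,1]
    if fish:
        th=np.hypot(a,b); s=np.sin(th)/th if th>1e-9 else 1; d=np.array([a*s,b*s,np.cos(th)])
    else: d=np.array([a,b,1.])
    return -R.T@t, R.T@d
def atz(c,u,v,z,fish=False):
    o,d=ray(c,u,v,fish); return o+d*(z-o[2])/d[2]
def proj(c,X,fish=False):
    K=np.array(c["intrinsics"]); p=np.array(c["R"])@np.array(X,float)+np.array(c["t"]).ravel()
    if fish:
        r=np.hypot(p[0],p[1]); th=np.arctan2(r,p[2]); p=np.array([p[0]/r*th,p[1]/r*th,1])
    else: p=p/p[2]
    return K[:2,:2]@p[:2]+K[:2,2]
E
python3 - <<'E'
from h import *
np.set_printoptions(precision=2,suppress=True)
for n in("top","scene"):
    c=snap(n,n+"0.png"); print(n,c["intrinsics"],c["R"],c["t"])
print(manip.finger_overhang); print(readout.read_state())
E
```

```text
pics
top [[416.33   0.   321.52]
 [  0.   416.33 197.27]
 [  0.     0.     1.  ]] [[ 0.02 -1.    0.  ]
 [-0.99 -0.02 -0.13]
 [ 0.13  0.   -0.99]] [ 55.19 529.85 982.06]
scene [[428.42   0.   319.41]
 [  0.   428.42 195.19]
 [  0.     0.     1.  ]] [[-0.12  0.99  0.02]
 [ 0.58  0.08 -0.81]
 [-0.81 -0.09 -0.58]] [  20.37 -240.3  1435.86]
11.0
{'t': 0.1, 'joint_positions': array([-1.29,  0.35,  1.65, -0.  ,  1.14, -0.08]), 'joint_vel': array([ 0., -0., -0., -0.,  0., -0.]), 'effort': array([  0.  , -50.68, -29.19,  -0.  ,   0.  ,   0.  ]), 'ee_pos': array([ 194.12, -514.31,  241.81]), 'eef_rot': array([ 0.98,  0.18, -0.  , -0.  ]), 'force': array([ 0.77, -0.73,  0.4 ]), 'ft_torque': array([ 0.07, -0.01,  0.02]), 'gripper_force': 0.0, 'width': 85.53824668568421}
```

View pics/top0.png

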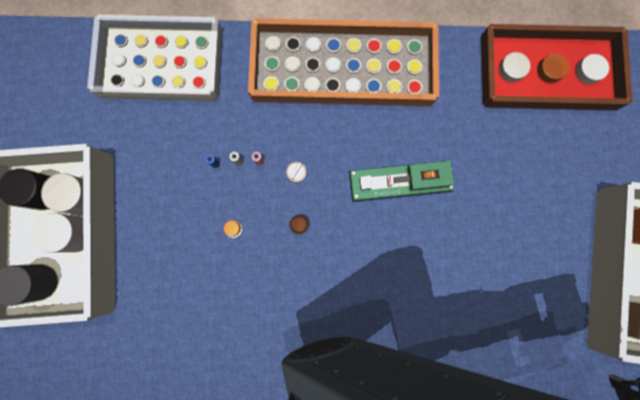

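View pics/scene0.png

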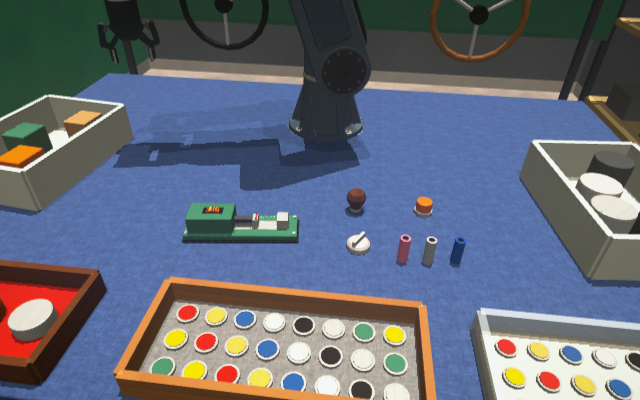

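Top view: the tubes are blue (212,159), bright steel (235,157) and pink (257,157). The steel one is the pin, since it is the only plain bright one. The gauge spans (350–453, 162–200), with its wheel end on the right and its anvil on the left. I'll confirm this in one enlarged crop.

Run:
```python
from h import *
a=load("top")["image"]; 
A=cv2.resize(a[140:180,195:275],None,fx=7,fy=7,interpolation=cv2.INTER_CUBIC)
B=cv2.resize(a[155:205,345:457],None,fx=5,fy=5,interpolation=cv2.INTER_CUBIC)
im=np.zeros((540,560,3),np.uint8); im[:280,:560]=A; im[285:535,:560]=B
cv2.imwrite("pics/crop1.png",im)
```

```text
(no output)
```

View pics/crop1.png

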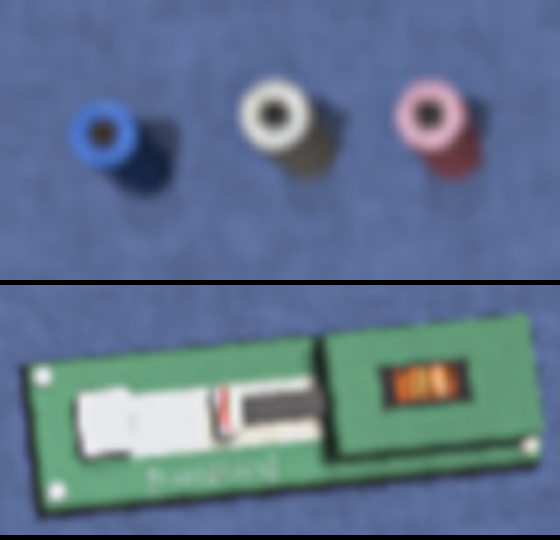

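Crop: the steel tube with the dark bore is in the middle, with its top at (274,115) in the crop. The gauge shows its wheel at (425,383), red-marked jaw at (222,410) and anvil at (102,423).

Run:
```python
from h import *
np.set_printoptions(precision=1,suppress=True)
c=load("top")
A=lambda u,v:(u/7+195-.45,v/7+140-.45); B=lambda u,v:(u/5+345-.4,(v-285)/5+155-.4)
for n,p in(("pin",(274,115)),("blue",(103,133)),("pink",(429,115))): print(n,atz(c,*A(*p),60))
for n,p,z in(("s1",(42,376),16),("s2",(57,491),16),("s3",(531,446),16),("wheel",(425,383),66),("anv1",(77,398),46),("anv2",(82,458),46),("anvF1",(128,390),46),("anvF2",(133,455),46),("red",(224,409),44),("h1",(327,337),60),("h2",(337,458),60),("h3",(527,315),60),("h4",(543,436),60),("c1",(22,365),10),("c2",(40,517),6)): print(n,atz(c,*B(*p),z))
s=load("scene")
print("scene pin",atz(s,431.5,240,60), proj(s,atz(c,*A(274,115),60)))
print("scene wheel",proj(s,atz(c,*B(425,383),66)))
```

```text
pin [620.2 281.9  60. ]
blue [612.4 340.3  60. ]
pink [621.5 228.5  60. ]
s1 [594.4  -9.3  16. ]
s2 [536.5 -17.6  16. ]
s3 [ 564.9 -253.6   16. ]
wheel [ 585.9 -188.    66. ]
anv1 [578.2 -24.2  46. ]
anv2 [548.8 -27.   46. ]
anvF1 [582.8 -49.   46. ]
anvF2 [550.9 -51.7  46. ]
red [574.9 -95.9  44. ]
h1 [ 608.3 -142.7   60. ]
h2 [ 549.7 -147.3   60. ]
h3 [ 621.5 -239.    60. ]
h4 [ 562.7 -245.7   60. ]
c1 [600.9   0.5  10. ]
c2 [524.5 -10.    6. ]
scene pin [622.5 281.1  60. ] [431.8 239.3]
scene wheel [213.1 207.9]
```

```bash
cat >> h.py <<'E'
from scipy.spatial.transform import Rotation as Ro
TH=0.126  # gauge yaw
O=np.array([577.5,-129.2,0.])
def gw(x,y,z,th=None):
    th=TH if th is None else th
    return O+np.array([np.cos(th)*x-np.sin(th)*y, np.sin(th)*x+np.cos(th)*y, z])
def goal(p,yaw=None):
    """shift (m, tool axes) and turn (deg) to TCP p, tool down, tool y along world yaw"""
    s=readout.read_state(); R=Ro.from_quat(s["eef_rot"]); yaw=TH if yaw is None else yaw
    y=np.array([np.cos(yaw),np.sin(yaw),0]); z=np.array([0,0,-1.]); x=np.cross(y,z)
    T=Ro.from_matrix(np.c_[x,y,z])
    d=R.inv().apply(np.array(p)-s["ee_pos"])/1000; dr=(R.inv()*T).as_rotvec(degrees=True)
    print("t",s["t"],"pos",s["ee_pos"].round(1),"lin",d.round(4),"dr",dr.round(2))
E
python3 - <<'E'
from h import *
goal([620,282,200])
E
```

```text
t 0.1 pos [ 194.1 -514.3  241.8] lin [ 0.6796 -0.5946  0.0425] dr [-5.000e-02 -4.000e-02 -7.655e+01]
```

Request:
{"name": "drive_tool", "arguments": {
  "commands": [
    {"linear": [0.68, -0.595, 0.042], "dr": [0, 0, -76.5], "gripper": 1},
    {"linear": [0.68, -0.595, 0.042], "dr": [0, 0, -76.5], "gripper": 1},
    {"linear": [0.68, -0.595, 0.042], "dr": [0, 0, -76.5], "gripper": 1},
    {"linear": [0.68, -0.595, 0.042], "dr": [0, 0, -76.5], "gripper": 1},
    {"linear": [0.68, -0.595, 0.042], "dr": [0, 0, -76.5], "gripper": 1},
    {"linear": [0.68, -0.595, 0.042], "dr": [0, 0, -76.5], "gripper": 1},
    {"linear": [0.68, -0.595, 0.042], "dr": [0, 0, -76.5], "gripper": 1},
    {"linear": [0.68, -0.595, 0.042], "dr": [0, 0, -76.5], "gripper": 1},
    {"linear": [0.68, -0.595, 0.042], "dr": [0, 0, -76.5], "gripper": 1},
    {"linear": [0.68, -0.595, 0.042], "dr": [0, 0, -76.5], "gripper": 1}
  ]
}}

```text
t: 1.1
ee_pos: [430.3, -72.1, 219.0]
eef_rot: [0.66, 0.752, 0.0, 0.0]
force: [0.5, -0.9, -0.0]
width: 85.5
gripper_force: 0.0
```

Run:
```python
from h import *
goal([620,282,200])
```

```text
t 1.1 pos [430.3 -72.1 219. ] lin [0.3265 0.234  0.019 ] dr [0.01 0.01 0.23]
```

Request:
{"name": "drive_tool", "arguments": {
  "commands": [
    {"linear": [0.327, 0.234, 0.019], "dr": [0, 0, 0.2], "gripper": 1},
    {"linear": [0.327, 0.234, 0.019], "dr": [0, 0, 0.2], "gripper": 1},
    {"linear": [0.327, 0.234, 0.019], "dr": [0, 0, 0.2], "gripper": 1},
    {"linear": [0.327, 0.234, 0.019], "dr": [0, 0, 0.2], "gripper": 1},
    {"linear": [0.327, 0.234, 0.019], "dr": [0, 0, 0.2], "gripper": 1},
    {"linear": [0.327, 0.234, 0.019], "dr": [0, 0, 0.2], "gripper": 1},
    {"linear": [0.327, 0.234, 0.019], "dr": [0, 0, 0.2], "gripper": 1},
    {"linear": [0.327, 0.234, 0.019], "dr": [0, 0, 0.2], "gripper": 1},
    {"linear": [0.327, 0.234, 0.019], "dr": [0, 0, 0.2], "gripper": 1},
    {"linear": [0.327, 0.234, 0.019], "dr": [0, 0, 0.2], "gripper": 1}
  ]
}}

```text
t: 2.1
ee_pos: [620.7, 280.1, 198.9]
eef_rot: [0.662, 0.749, -0.001, -0.0]
force: [0.0, 0.0, 0.3]
width: 85.2
gripper_force: 0.0
```

Run:
```python
from h import *
np.set_printoptions(precision=2,suppress=True)
c=snap("wrist","w1.png"); goal([620,282,200])
print(c["intrinsics"],c["R"],-np.array(c["R"]).T@np.array(c["t"]).ravel(), proj(c,[620.2,281.9,60],True))
```

```text
t 2.15 pos [620.6 279.1 199.4] lin [ 0. -0. -0.] dr [-0.08  0.03 -0.23]
[[309.71   0.   315.41]
 [  0.   309.71 195.81]
 [  0.     0.     1.  ]] [[ 0.99  0.12 -0.  ]
 [ 0.12 -0.94  0.31]
 [ 0.04 -0.31 -0.95]] [611.74 358.89 330.05] [315.  184.4]
```

View pics/w1.png

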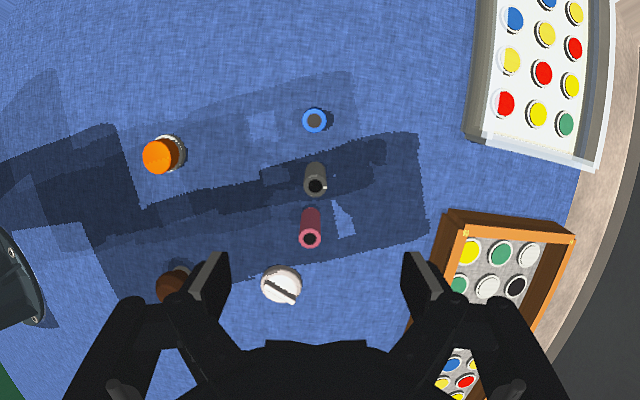

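Run:
```python
from h import *
c=load("wrist"); print(atz(c,315,186,60,True)); goal([620.3,281.5,40])
```

```text
[620.38331257 280.40056259  60.        ]
t 2.15 pos [620.6 279.1 199.4] lin [0.0025 0.0002 0.1594] dr [-0.08  0.03 -0.23]
```

Request:
{"name": "drive_tool", "arguments": {
  "commands": [
    {"linear": [0, 0, 0.05], "dr": [0, 0, 0], "gripper": 1},
    {"linear": [0, 0, 0.09], "dr": [0, 0, 0], "gripper": 1},
    {"linear": [0, 0, 0.11], "dr": [0, 0, 0], "gripper": 1},
    {"linear": [0, 0, 0.11], "dr": [0, 0, 0], "gripper": 1}
  ]
}}

```text
t: 2.55
ee_pos: [619.3, 277.4, 87.3]
eef_rot: [0.663, 0.748, -0.003, -0.001]
force: [-0.8, -0.1, -0.2]
width: 85.3
gripper_force: 0.0
```

Run:
```python
from h import *
goal([620.3,281.2,40])
c=snap("wrist","w2.png",(240,100,400,220),5); print(proj(c,[620.3,281.2,60],True))
```

```text
t 2.55 pos [619.3 277.4  87.3] lin [0.0037 0.0017 0.0473] dr [-0.31  0.08 -0.33]
[317.6012064  235.75267965]
```

View pics/w2.png

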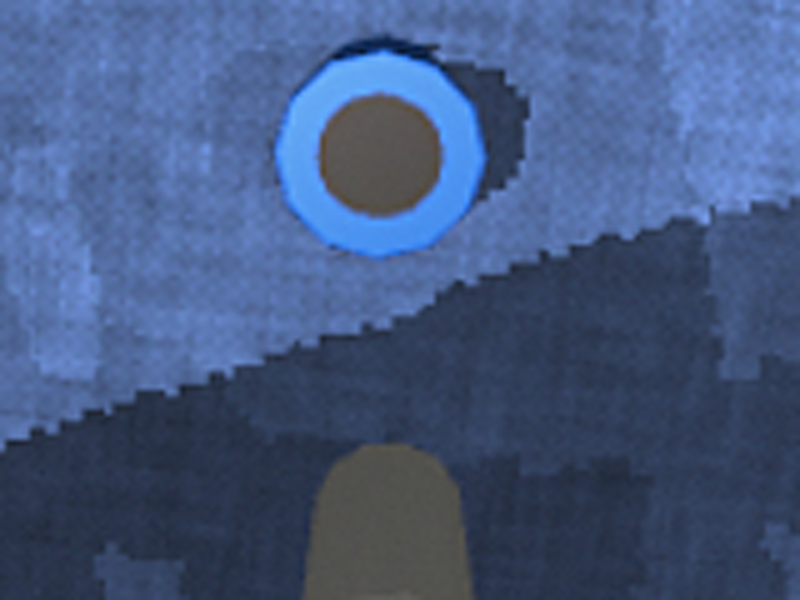

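Only the pin's back and rim, (318,219), show in this crop. That fits the predicted top centre at (317.6,235.8), so I'll carry on down.

Request:
{"name": "drive_tool", "arguments": {
  "commands": [
    {"linear": [0.003, 0.001, 0.02], "dr": [0, 0, 0], "gripper": 1},
    {"linear": [0.003, 0.001, 0.04], "dr": [0, 0, 0], "gripper": 1},
    {"linear": [0.003, 0.001, 0.047], "dr": [0, 0, 0], "gripper": 1},
    {"linear": [0.003, 0.001, 0.047], "dr": [0, 0, 0], "gripper": 1},
    {"linear": [0.003, 0.001, 0.047], "dr": [0, 0, 0], "gripper": 1},
    {"linear": [0.003, 0.001, 0.047], "dr": [0, 0, 0], "gripper": 1}
  ]
}}

```text
t: 3.2
ee_pos: [622.3, 282.8, 44.3]
eef_rot: [0.663, 0.749, 0.001, 0.0]
force: [-0.8, 0.2, 1.1]
width: 85.3
gripper_force: 0.0
```

Run:
```python
from h import *
goal([620.3,281.2,40])
c=snap("wrist","w3.png",(160,150,480,390),2.5); print(proj(c,[620.3,281.2,60],True))
```

```text
t 3.2 pos [622.3 282.8  44.3] lin [-0.0013 -0.0022  0.0043] dr [ 0.1  -0.03 -0.25]
[309.70665845 286.57801987]
```

View pics/w3.png

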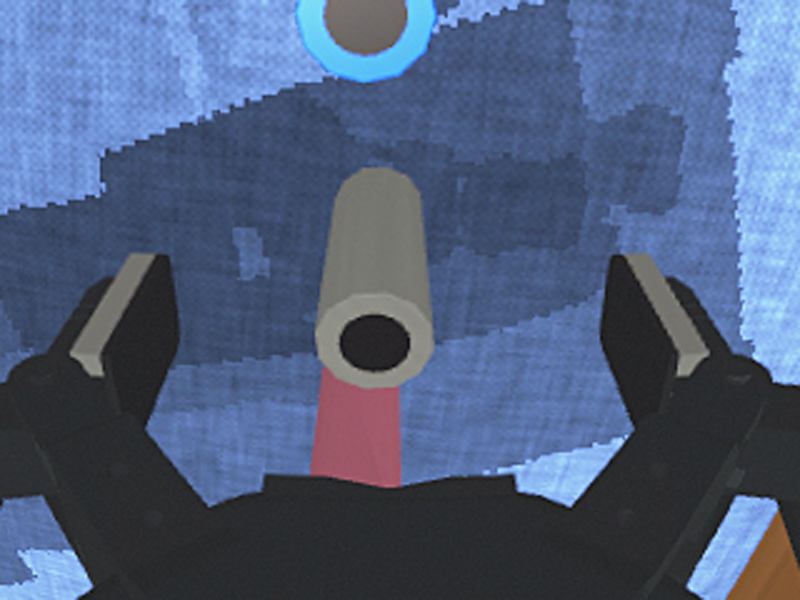

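The pin top is at crop (375,340), i.e. (310,286), which matches the prediction of (309.7,286.6). It sits centred between the pads.

Request:
{"name": "drive_tool", "arguments": {
  "commands": [
    {"linear": [-0.001, -0.002, 0.003], "dr": [0, 0, 0], "gripper": 1},
    {"linear": [-0.001, -0.002, 0.003], "dr": [0, 0, 0], "gripper": 1},
    {"linear": [-0.001, -0.002, 0.003], "dr": [0, 0, 0], "gripper": 1},
    {"linear": [-0.001, -0.002, 0.003], "dr": [0, 0, 0], "gripper": 1}
  ]
}}

```text
t: 3.65
ee_pos: [619.9, 281.4, 40.1]
eef_rot: [0.663, 0.749, 0.0, 0.0]
force: [0.6, -1.2, -0.4]
width: 85.2
gripper_force: 0.0
```

Run:
```python
from h import *
goal([620.3,281.2,41])
```

```text
t 3.65 pos [619.9 281.4  40.1] lin [-0.0002  0.0004 -0.0009] dr [ 0.   -0.   -0.25]
```

Request:
{"name": "drive_tool", "arguments": {
  "commands": [
    {"linear": [0, 0, 0], "dr": [0, 0, 0], "gripper": -1},
    {"linear": [0, 0, 0], "dr": [0, 0, 0], "gripper": -1},
    {"linear": [0, 0, 0], "dr": [0, 0, 0], "gripper": -1},
    {"linear": [0, 0, 0], "dr": [0, 0, 0], "gripper": -1},
    {"linear": [0, 0, 0], "dr": [0, 0, 0], "gripper": -1},
    {"linear": [0, 0, 0], "dr": [0, 0, 0], "gripper": -1},
    {"linear": [0, 0, 0], "dr": [0, 0, 0], "gripper": -1},
    {"linear": [0, 0, 0], "dr": [0, 0, 0], "gripper": -1},
    {"linear": [0, 0, 0], "dr": [0, 0, 0], "gripper": -1}
  ],
  "squeeze": 30
}}

```text
t: 4.55
ee_pos: [619.9, 281.4, 40.2]
eef_rot: [0.663, 0.749, 0.0, 0.0]
force: [0.0, -0.4, 2.3]
width: 21.1
gripper_force: 29.5
```

Run:
```python
from h import *
goal(gw(0,60,110))
```

```text
t 4.55 pos [619.9 281.4  40.2] lin [-0.3424 -0.0922 -0.0698] dr [ 0.01 -0.   -0.25]
```

Request:
{"name": "drive_tool", "arguments": {
  "commands": [
    {"linear": [0, 0, -0.02], "dr": [0, 0, 0], "gripper": -1},
    {"linear": [0, 0, -0.05], "dr": [0, 0, 0], "gripper": -1},
    {"linear": [0, 0, -0.09], "dr": [0, 0, 0], "gripper": -1},
    {"linear": [-0.02, -0.006, -0.1], "dr": [0, 0, 0], "gripper": -1},
    {"linear": [-0.06, -0.018, -0.1], "dr": [0, 0, 0], "gripper": -1},
    {"linear": [-0.1, -0.028, -0.1], "dr": [0, 0, 0], "gripper": -1},
    {"linear": [-0.14, -0.038, -0.1], "dr": [0, 0, 0], "gripper": -1},
    {"linear": [-0.18, -0.048, -0.1], "dr": [0, 0, 0], "gripper": -1},
    {"linear": [-0.22, -0.06, -0.1], "dr": [0, 0, 0], "gripper": -1},
    {"linear": [-0.26, -0.07, -0.1], "dr": [0, 0, 0], "gripper": -1}
  ]
}}

```text
t: 5.55
ee_pos: [581.2, 13.2, 139.9]
eef_rot: [0.663, 0.749, -0.0, -0.0]
force: [0.8, -0.5, -1.2]
width: 21.1
gripper_force: 29.6
```

Run:
```python
from h import *
goal(gw(0,60,125))
```

```text
t 5.55 pos [581.2  13.2 139.9] lin [-0.0809 -0.0212  0.0149] dr [-0.03 -0.   -0.24]
```

Request:
{"name": "drive_tool", "arguments": {
  "commands": [
    {"linear": [-0.03, -0.008, 0.005], "dr": [0, 0, -0.2], "gripper": -1},
    {"linear": [-0.06, -0.016, 0.01], "dr": [0, 0, -0.2], "gripper": -1},
    {"linear": [-0.082, -0.022, 0.015], "dr": [0, 0, -0.2], "gripper": -1},
    {"linear": [-0.082, -0.022, 0.015], "dr": [0, 0, -0.2], "gripper": -1},
    {"linear": [-0.082, -0.022, 0.015], "dr": [0, 0, -0.2], "gripper": -1},
    {"linear": [-0.082, -0.022, 0.015], "dr": [0, 0, -0.2], "gripper": -1},
    {"linear": [-0.082, -0.022, 0.015], "dr": [0, 0, -0.2], "gripper": -1}
  ]
}}

```text
t: 6.25
ee_pos: [570.3, -68.4, 125.2]
eef_rot: [0.661, 0.75, 0.0, 0.0]
force: [-0.4, 0.3, -0.4]
width: 21.1
gripper_force: 29.6
```

Run:
```python
from h import *
goal(gw(0,60,61))
c=snap("wrist","w4.png",(160,120,480,360),2.5)
for n,p in dict(wheel=(0,-60,66),anvL=(-15,80,46),anvR=(15,80,46),anvbL=(-15,105,46),anvbR=(15,105,46),cA=(-37,125,16),cB=(37,125,16),hL=(-30,-15,60),hR=(30,-15,60),j=(0,40,44),pin=(0,60,104)).items():
    q=proj(c,gw(*p),True); print(n,q.round(1),((q-[160,120])*2.5).round())
```

```text
t 6.25 pos [570.3 -68.4 125.2] lin [-0.0012 -0.0005  0.0642] dr [0.02 0.   0.02]
wheel [314.7 349.2] [387. 573.]
anvL [293.1 184.7] [333. 162.]
anvR [335.5 184.7] [439. 162.]
anvbL [292.4 149.9] [331.  75.]
anvbR [336.  149.8] [440.  74.]
cA [266.6 118.6] [267.  -3.]
cB [362.  118.5] [505.  -4.]
hL [276.9 304.9] [292. 462.]
hR [352.2 304.9] [481. 462.]
j [314.4 234.9] [386. 287.]
pin [314.  248.5] [385. 321.]
```

View pics/w4.png

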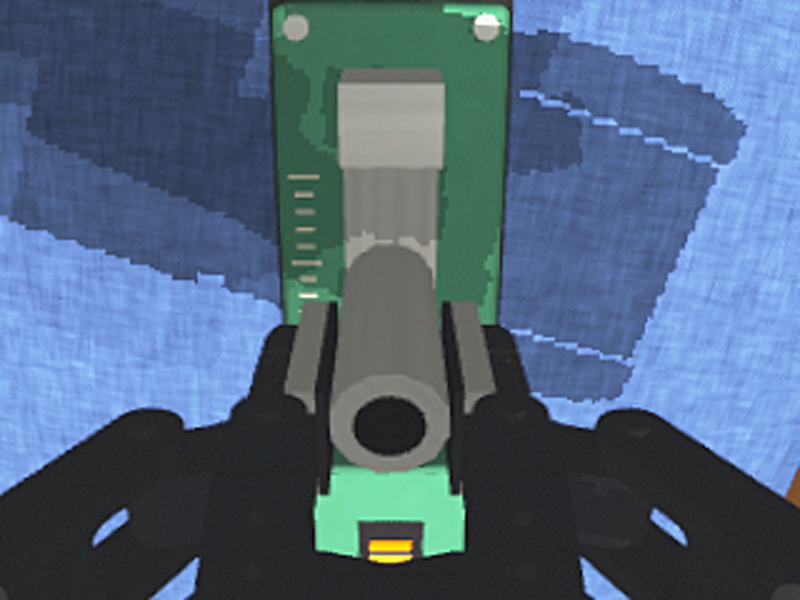

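The anvil's front edge is at crop (340–443,165). The gauge axis is at column ≈390.5 and the pin is at ≈390, so they are aligned to about 0.3 mm. Descending now.

Request:
{"name": "drive_tool", "arguments": {
  "commands": [
    {"linear": [-0.002, 0, 0.01], "dr": [0, 0, 0], "gripper": -1},
    {"linear": [-0.002, 0, 0.025], "dr": [0, 0, 0], "gripper": -1},
    {"linear": [-0.002, 0, 0.04], "dr": [0, 0, 0], "gripper": -1},
    {"linear": [-0.002, 0, 0.052], "dr": [0, 0, 0], "gripper": -1},
    {"linear": [-0.002, 0, 0.058], "dr": [0, 0, 0], "gripper": -1},
    {"linear": [-0.002, 0, 0.061], "dr": [0, 0, 0], "gripper": -1},
    {"linear": [-0.002, 0, 0.062], "dr": [0, 0, 0], "gripper": -1},
    {"linear": [-0.002, 0, 0.062], "dr": [0, 0, 0], "gripper": -1},
    {"linear": [-0.002, 0, 0.062], "dr": [0, 0, 0], "gripper": -1}
  ]
}}

```text
t: 7.2
ee_pos: [570.6, -71.3, 63.6]
eef_rot: [0.661, 0.75, 0.0, 0.0]
force: [-0.2, 0.6, -0.4]
width: 21.0
gripper_force: 29.6
```

Request:
{"name": "drive_tool", "arguments": {
  "commands": [
    {"linear": [0, 0, 0.001], "dr": [0, 0, 0], "gripper": -1},
    {"linear": [0, 0, 0.002], "dr": [0, 0, 0], "gripper": -1},
    {"linear": [0, 0, 0.002], "dr": [0, 0, 0], "gripper": -1},
    {"linear": [0, 0, 0.002], "dr": [0, 0, 0], "gripper": -1}
  ]
}}

```text
t: 7.6
ee_pos: [570.3, -71.2, 61.1]
eef_rot: [0.662, 0.75, -0.0, -0.0]
force: [0.5, 0.3, -0.5]
width: 20.9
gripper_force: 29.6
```

Request:
{"name": "drive_tool", "arguments": {
  "commands": [
    {"linear": [0, 0, 0.0005], "dr": [0, 0, 0], "gripper": -1},
    {"linear": [0, 0, 0.001], "dr": [0, 0, 0], "gripper": -1},
    {"linear": [0, 0, 0.0015], "dr": [0, 0, 0], "gripper": -1},
    {"linear": [0, 0, 0.0015], "dr": [0, 0, 0], "gripper": -1},
    {"linear": [0, 0, 0.0015], "dr": [0, 0, 0], "gripper": -1}
  ]
}}

```text
t: 8.1
ee_pos: [570.4, -71.3, 59.8]
eef_rot: [0.661, 0.75, 0.0, 0.0]
force: [-1.0, -0.1, 4.1]
width: 21.3
gripper_force: 30.0
```

Run:
```python
from h import *
import time
print(readout.read_state()["force"])
c=snap("scene","s2.png",(170,180,320,260),5); goal(gw(0,60,61))
```

```text
[-0.96676636 -0.10416233  4.11454754]
t 8.15 pos [570.3 -71.3  59.7] lin [ 0.0016 -0.0002 -0.0013] dr [ 0.01  0.   -0.05]
```

View pics/s2.png

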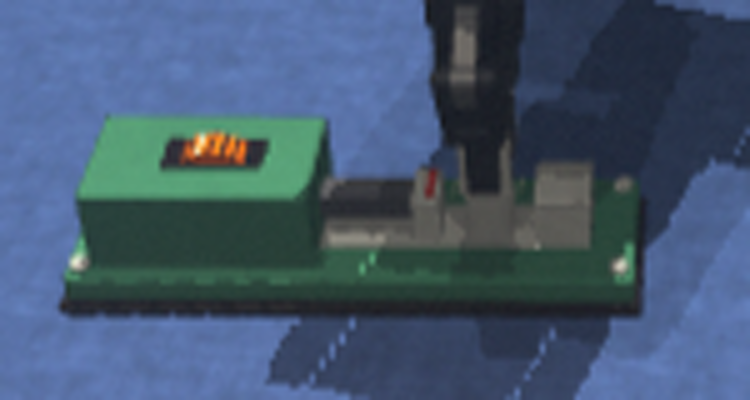

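The pin stands on the bed, at crop x 462–515. It is between the jaw (right face 442) and the anvil (535), and the push is 4 N. Releasing.

Request:
{"name": "drive_tool", "arguments": {
  "commands": [
    {"linear": [0, 0, 0], "dr": [0, 0, 0], "gripper": 0.3},
    {"linear": [0, 0, 0], "dr": [0, 0, 0], "gripper": 0.3},
    {"linear": [0, 0, 0], "dr": [0, 0, 0], "gripper": 0.3},
    {"linear": [0, 0, 0], "dr": [0, 0, 0], "gripper": 0.3},
    {"linear": [0, 0, 0], "dr": [0, 0, 0], "gripper": 0.3},
    {"linear": [0, 0, 0], "dr": [0, 0, 0], "gripper": 0.3}
  ]
}}

```text
t: 8.75
ee_pos: [570.3, -71.3, 59.5]
eef_rot: [0.662, 0.75, 0.0, -0.0]
force: [-0.2, 0.2, -0.2]
width: 55.5
gripper_force: 0.0
```

Request:
{"name": "drive_tool", "arguments": {
  "commands": [
    {"linear": [0, 0, -0.02], "dr": [0, 0, 0], "gripper": 0.3},
    {"linear": [0, 0, -0.05], "dr": [0, 0, 0], "gripper": 0.3},
    {"linear": [0, 0, -0.09], "dr": [0, 0, 0], "gripper": 0.3},
    {"linear": [0, 0, -0.1], "dr": [0, 0, 0], "gripper": 0.3},
    {"linear": [-0.05, 0, -0.1], "dr": [0, 0, 0], "gripper": -1},
    {"linear": [-0.1, 0, -0.1], "dr": [0, 0, 0], "gripper": -1},
    {"linear": [-0.12, 0, -0.1], "dr": [0, 0, 0], "gripper": -1},
    {"linear": [-0.12, 0, -0.1], "dr": [0, 0, 0], "gripper": -1},
    {"linear": [-0.12, 0, -0.1], "dr": [0, 0, 0], "gripper": -1},
    {"linear": [-0.12, 0, -0.1], "dr": [0, 0, 0], "gripper": -1}
  ]
}}

```text
t: 9.75
ee_pos: [585.1, -189.0, 159.3]
eef_rot: [0.661, 0.75, -0.0, -0.0]
force: [-0.2, 0.3, -0.6]
width: 0.1
gripper_force: 0.0
```

Run:
```python
from h import *
c=snap("top","t2.png"); s=snap("scene","s3.png")
a=c["image"]; 
B=cv2.resize(a[155:205,345:457],None,fx=5,fy=5,interpolation=cv2.INTER_CUBIC)
A=cv2.resize(s["image"][180:260,170:310],None,fx=4,fy=4,interpolation=cv2.INTER_CUBIC)
im=np.zeros((575,560,3),np.uint8); im[:250]=B; im[255:575]=A
cv2.imwrite("pics/crop2.png",im); goal(gw(0,-66,100)); st=readout.read_state(); print(st["width"],st["force"])
```

```text
t 9.85 pos [ 585.3 -189.   159.5] lin [-0.0057 -0.0002  0.0595] dr [-0.01 -0.02  0.03]
0.031004605726848607 [-0.47651045  0.38435557  1.06101101]
```

View pics/crop2.png

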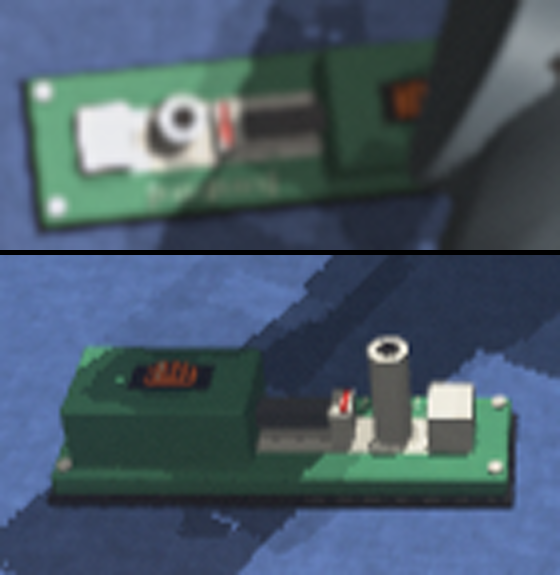

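The pin stands free and upright. Crop estimates put the jaw–pin gap at ≈7 mm and the pin–anvil gap at ≈9 mm. Next I bring the shut fingertips down onto the wheel, starting on its −y side.

Request:
{"name": "drive_tool", "arguments": {
  "commands": [
    {"linear": [-0.007, 0, 0.03], "dr": [0, 0, 0], "gripper": -1},
    {"linear": [-0.007, 0, 0.06], "dr": [0, 0, 0], "gripper": -1},
    {"linear": [-0.007, 0, 0.075], "dr": [0, 0, 0], "gripper": -1},
    {"linear": [-0.007, 0, 0.079], "dr": [0, 0, 0], "gripper": -1},
    {"linear": [-0.007, 0, 0.08], "dr": [0, 0, 0], "gripper": -1},
    {"linear": [-0.007, 0, 0.08], "dr": [0, 0, 0], "gripper": -1},
    {"linear": [-0.007, 0, 0.08], "dr": [0, 0, 0], "gripper": -1}
  ]
}}

```text
t: 10.55
ee_pos: [586.8, -197.4, 80.8]
eef_rot: [0.661, 0.75, 0.0, 0.001]
force: [-0.7, -0.8, 0.1]
width: -0.0
gripper_force: 0.0
```

Request:
{"name": "drive_tool", "arguments": {
  "commands": [
    {"linear": [0, 0, 0.001], "dr": [0, 0, 0], "gripper": -1},
    {"linear": [0, 0, 0.002], "dr": [0, 0, 0], "gripper": -1},
    {"linear": [0, 0, 0.002], "dr": [0, 0, 0], "gripper": -1},
    {"linear": [0, 0, 0.002], "dr": [0, 0, 0], "gripper": -1}
  ]
}}

```text
t: 10.95
ee_pos: [586.1, -197.3, 77.6]
eef_rot: [0.662, 0.75, -0.0, -0.0]
force: [0.6, -0.2, -0.1]
width: 0.1
gripper_force: 0.0
```

Request:
{"name": "drive_tool", "arguments": {
  "commands": [
    {"linear": [0, 0, 0.0005], "dr": [0, 0, 0], "gripper": -1},
    {"linear": [0, 0, 0.001], "dr": [0, 0, 0], "gripper": -1},
    {"linear": [0, 0, 0.001], "dr": [0, 0, 0], "gripper": -1},
    {"linear": [0, 0, 0.001], "dr": [0, 0, 0], "gripper": -1}
  ]
}}

```text
t: 11.35
ee_pos: [586.3, -197.3, 76.8]
eef_rot: [0.661, 0.75, 0.0, 0.0]
force: [-0.7, 0.3, 2.5]
width: 0.2
gripper_force: 1.6
```

Request:
{"name": "drive_tool", "arguments": {
  "commands": [
    {"linear": [0, 0, 0.0005], "dr": [0, 0, 0], "gripper": -1},
    {"linear": [0, 0, 0.0005], "dr": [0, 0, 0], "gripper": -1},
    {"linear": [0, 0, 0.0005], "dr": [0, 0, 0], "gripper": -1}
  ]
}}

```text
t: 11.65
ee_pos: [586.2, -197.3, 76.3]
eef_rot: [0.662, 0.75, 0.0, 0.0]
force: [-0.0, -0.0, 4.7]
width: 0.1
gripper_force: 2.6
```

Request:
{"name": "drive_tool", "arguments": {
  "commands": [
    {"linear": [0, 0, 0.0003], "dr": [0, 0, 0], "gripper": -1},
    {"linear": [0.002, 0, 0.0003], "dr": [0, 0, 0], "gripper": -1},
    {"linear": [0.004, 0, 0.0003], "dr": [0, 0, 0], "gripper": -1},
    {"linear": [0.006, 0, 0.0003], "dr": [0, 0, 0], "gripper": -1},
    {"linear": [0.006, 0, 0.0003], "dr": [0, 0, 0], "gripper": -1}
  ]
}}

```text
t: 12.15
ee_pos: [585.6, -191.5, 76.2]
eef_rot: [0.661, 0.75, -0.0, 0.0]
force: [-1.6, -0.4, 5.7]
width: 0.0
gripper_force: 2.9
```

```bash
cat >> h.py <<'E'
def two(fn):
    s=snap("scene","tmp.png")
    A=cv2.resize(s["image"][180:260,170:310],None,fx=5.5,fy=5.5,interpolation=cv2.INTER_CUBIC)
    cv2.imwrite("pics/"+fn,A)
    # red mark centroid (jaw) vs. pin
    b,g,r=[s["image"][195:245,235:290,i].astype(int) for i in range(3)]
    m=(r-g>50)&(r-b>50); v,u=np.nonzero(m); w=(r-g)[m]
    print("red",m.sum(),(u*w).sum()/max(w.sum(),1)+235,(v*w).sum()/max(w.sum(),1)+195, "force",readout.read_state()["force"].round(1))
E
python3 -c "
from h import *
a=load('scene')['image'];b,g,r=[a[195:245,235:290,i].astype(int) for i in range(3)];m=(r-g>50)&(r-b>50);v,u=np.nonzero(m);w=(r-g)[m];print('before',m.sum(),(u*w).sum()/w.sum()+235,(v*w).sum()/w.sum()+195)
two('r1.png'); goal(gw(0,-52,76))"
```

```text
before 8 255.6765375854214 216.28018223234625
red 10 257.0113314447592 216.1350330500472 force [-1.3 -1.7  6.2]
t 12.2 pos [ 585.6 -191.5   76.1] lin [ 0.0108 -0.0002  0.0001] dr [ 0.02  0.03 -0.04]
```

The jaw follows: 1.3 px ≈ 2.8 mm for a 6 mm stroke, as expected. Continuing.

Request:
{"name": "drive_tool", "arguments": {
  "commands": [
    {"linear": [0.002, 0, 0], "dr": [0, 0, 0], "gripper": -1},
    {"linear": [0.004, 0, 0], "dr": [0, 0, 0], "gripper": -1},
    {"linear": [0.006, 0, 0], "dr": [0, 0, 0], "gripper": -1},
    {"linear": [0.008, 0, 0], "dr": [0, 0, 0], "gripper": -1},
    {"linear": [0.01, 0, 0], "dr": [0, 0, 0], "gripper": -1},
    {"linear": [0.01, 0, 0], "dr": [0, 0, 0], "gripper": -1}
  ]
}}

```text
t: 12.8
ee_pos: [584.3, -181.5, 76.1]
eef_rot: [0.661, 0.75, -0.0, 0.0]
force: [-1.7, -0.6, 6.0]
width: -0.1
gripper_force: 2.7
```

```bash
python3 -c "
from h import *
two('r2.png'); goal(gw(0,-52,76))"
```

```text
red 10 259.36606291706386 216.163012392755 force [-0.4 -0.4  6.6]
t 12.85 pos [ 584.3 -181.6   76.1] lin [ 0.0008 -0.0002  0.0001] dr [ 0.02  0.03 -0.04]
```

Request:
{"name": "drive_tool", "arguments": {
  "commands": [
    {"linear": [0, 0, -0.005], "dr": [0, 0, 0], "gripper": -1},
    {"linear": [-0.008, 0, -0.006], "dr": [0, 0, 0], "gripper": -1},
    {"linear": [-0.016, 0, -0.006], "dr": [0, 0, 0], "gripper": -1},
    {"linear": [-0.016, 0, -0.004], "dr": [0, 0, 0], "gripper": -1},
    {"linear": [-0.016, 0, -0.002], "dr": [0, 0, 0], "gripper": -1},
    {"linear": [-0.016, 0, -0.001], "dr": [0, 0, 0], "gripper": -1},
    {"linear": [-0.016, 0, -0.0005], "dr": [0, 0, 0], "gripper": -1},
    {"linear": [-0.016, 0, 0], "dr": [0, 0, 0], "gripper": -1},
    {"linear": [-0.016, 0, 0], "dr": [0, 0, 0], "gripper": -1}
  ]
}}

```text
t: 13.75
ee_pos: [586.1, -197.4, 76.1]
eef_rot: [0.661, 0.75, -0.0, 0.0]
force: [-2.9, -2.2, 5.7]
width: -0.1
gripper_force: 3.0
```

Request:
{"name": "drive_tool", "arguments": {
  "commands": [
    {"linear": [0.002, 0, 0], "dr": [0, 0, 0], "gripper": -1},
    {"linear": [0.004, 0, 0], "dr": [0, 0, 0], "gripper": -1},
    {"linear": [0.006, 0, 0], "dr": [0, 0, 0], "gripper": -1},
    {"linear": [0.008, 0, 0], "dr": [0, 0, 0], "gripper": -1},
    {"linear": [0.01, 0, 0], "dr": [0, 0, 0], "gripper": -1},
    {"linear": [0.012, 0, 0], "dr": [0, 0, 0], "gripper": -1},
    {"linear": [0.012, 0, 0], "dr": [0, 0, 0], "gripper": -1}
  ]
}}

```text
t: 14.45
ee_pos: [584.6, -185.3, 76.2]
eef_rot: [0.661, 0.75, -0.0, 0.0]
force: [-3.2, -2.0, 5.6]
width: 0.0
gripper_force: 2.9
```

```bash
python3 -c "
from h import *
two('r3.png'); goal(gw(0,-52,76))"
```

```text
red 10 262.1903171953255 216.20033388981636 force [-3.6 -1.2  6.6]
t 14.5 pos [ 584.6 -185.3   76.2] lin [0.0045 0.     0.0002] dr [-0.01  0.01 -0.03]
```

View pics/r3.png

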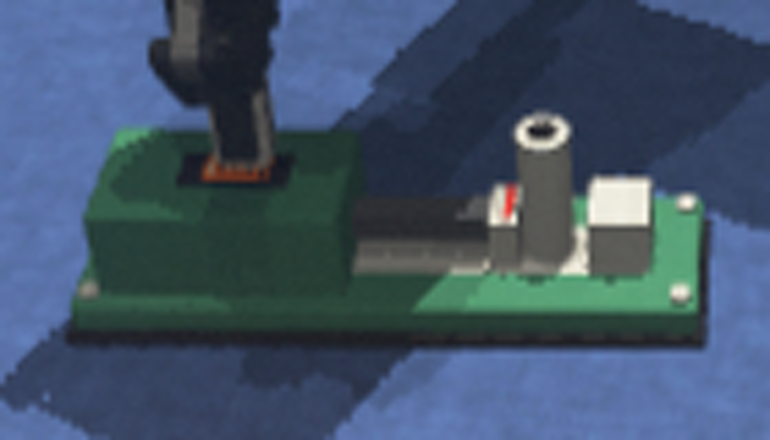

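The jaw has reached the pin: its edge is at 520 and the pin still stands upright. About 6 mm of gap to the anvil remains (573→590). Finishing this stroke, then re-laying the finger.

Request:
{"name": "drive_tool", "arguments": {
  "commands": [
    {"linear": [0.002, 0, 0], "dr": [0, 0, 0], "gripper": -1},
    {"linear": [0.004, 0, 0], "dr": [0, 0, 0], "gripper": -1},
    {"linear": [0.004, 0, -0.005], "dr": [0, 0, 0], "gripper": -1},
    {"linear": [-0.004, 0, -0.006], "dr": [0, 0, 0], "gripper": -1},
    {"linear": [-0.012, 0, -0.006], "dr": [0, 0, 0], "gripper": -1},
    {"linear": [-0.012, 0, -0.006], "dr": [0, 0, 0], "gripper": -1},
    {"linear": [-0.012, 0, -0.003], "dr": [0, 0, 0], "gripper": -1},
    {"linear": [-0.012, 0, -0.001], "dr": [0, 0, 0], "gripper": -1},
    {"linear": [-0.012, 0, 0], "dr": [0, 0, 0], "gripper": -1},
    {"linear": [-0.012, 0, 0], "dr": [0, 0, 0], "gripper": -1}
  ]
}}

```text
t: 15.5
ee_pos: [586.1, -197.3, 76.0]
eef_rot: [0.661, 0.75, -0.0, -0.0]
force: [-2.4, -1.3, 6.1]
width: 0.0
gripper_force: 3.2
```

Request:
{"name": "drive_tool", "arguments": {
  "commands": [
    {"linear": [0.001, 0, 0.0001], "dr": [0, 0, 0], "gripper": -1},
    {"linear": [0.002, 0, 0.0001], "dr": [0, 0, 0], "gripper": -1},
    {"linear": [0.003, 0, 0.0001], "dr": [0, 0, 0], "gripper": -1},
    {"linear": [0.004, 0, 0.0001], "dr": [0, 0, 0], "gripper": -1},
    {"linear": [0.005, 0, 0.0001], "dr": [0, 0, 0], "gripper": -1},
    {"linear": [0.006, 0, 0.0001], "dr": [0, 0, 0], "gripper": -1},
    {"linear": [0.006, 0, 0.0001], "dr": [0, 0, 0], "gripper": -1}
  ]
}}

```text
t: 16.2
ee_pos: [585.4, -191.5, 76.1]
eef_rot: [0.661, 0.75, -0.0, 0.0]
force: [-2.4, -2.8, 6.2]
width: 0.0
gripper_force: 3.1
```

```bash
python3 -c "
from h import *
two('r4.png'); goal(gw(0,-52,76))"
```

```text
red 10 264.3775762572135 216.118713932399 force [-3.1 -2.4  6.4]
t 16.25 pos [ 585.4 -191.5   76.1] lin [0.0108 0.     0.    ] dr [-0.    0.03 -0.03]
```

Request:
{"name": "drive_tool", "arguments": {
  "commands": [
    {"linear": [0.001, 0, 0], "dr": [0, 0, 0], "gripper": -1},
    {"linear": [0.002, 0, 0], "dr": [0, 0, 0], "gripper": -1},
    {"linear": [0.003, 0, 0], "dr": [0, 0, 0], "gripper": -1},
    {"linear": [0.003, 0, 0], "dr": [0, 0, 0], "gripper": -1}
  ]
}}

```text
t: 16.65
ee_pos: [585.2, -188.6, 76.1]
eef_rot: [0.661, 0.75, -0.0, 0.001]
force: [-2.3, -2.2, 6.8]
width: -0.1
gripper_force: 2.9
```

```bash
python3 -c "
from h import *
two('r5.png')"
```

```text
red 12 264.8547215496368 216.36884584342212 force [-2.1 -2.7  5.6]
```

View pics/r5.png

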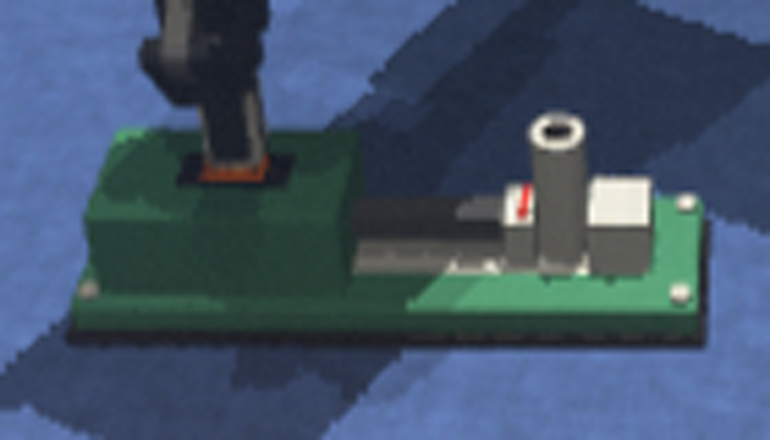

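The pin is upright and almost at the anvil (585 against 590). That used up my picture views (one over), so I'll finish by force and the jaw-mark track.

Request:
{"name": "drive_tool", "arguments": {
  "commands": [
    {"linear": [0.001, 0, 0], "dr": [0, 0, 0], "gripper": -1},
    {"linear": [0.002, 0, 0], "dr": [0, 0, 0], "gripper": -1},
    {"linear": [0.003, 0, 0], "dr": [0, 0, 0], "gripper": -1},
    {"linear": [0.003, 0, 0], "dr": [0, 0, 0], "gripper": -1}
  ]
}}

```text
t: 17.1
ee_pos: [585.3, -185.8, 76.3]
eef_rot: [0.661, 0.75, 0.0, 0.001]
force: [0.8, -2.6, 5.8]
width: 0.2
gripper_force: 2.6
```

```bash
python3 -c "
from h import *
two('r6.png')"
```

```text
red 10 264.79231473010066 216.30832570905764 force [ 0.7 -2.5  5.2]
```

Request:
{"name": "drive_tool", "arguments": {
  "commands": [
    {"linear": [0.001, 0, 0], "dr": [0, 0, 0], "gripper": -1},
    {"linear": [0.002, 0, 0], "dr": [0, 0, 0], "gripper": -1},
    {"linear": [0.003, 0, 0], "dr": [0, 0, 0], "gripper": -1},
    {"linear": [0.003, 0, 0], "dr": [0, 0, 0], "gripper": -1}
  ]
}}

```text
t: 17.55
ee_pos: [584.9, -182.8, 76.3]
eef_rot: [0.661, 0.75, 0.0, 0.001]
force: [0.5, -2.8, 4.6]
width: -0.1
gripper_force: 2.5
```

```bash
python3 -c "
from h import *
two('r7.png'); goal(gw(0,-52,76))"
```

```text
red 10 264.77552897884084 216.3210671573137 force [ 0.1 -2.9  4.9]
t 17.6 pos [ 584.9 -182.8   76.3] lin [ 0.0021 -0.0006  0.0003] dr [ 0.09  0.08 -0.03]
```

The jaw has stopped and the finger now slips at a rim force of about 2.8 N, so the nip is only ~1.6 N. One more stroke with a firmer press (~8 N) should give about 4–5 N.

Request:
{"name": "drive_tool", "arguments": {
  "commands": [
    {"linear": [0, 0, -0.005], "dr": [0, 0, 0], "gripper": -1},
    {"linear": [-0.006, 0, -0.006], "dr": [0, 0, 0], "gripper": -1},
    {"linear": [-0.012, 0, -0.006], "dr": [0, 0, 0], "gripper": -1},
    {"linear": [-0.012, 0, -0.006], "dr": [0, 0, 0], "gripper": -1},
    {"linear": [-0.012, 0, -0.003], "dr": [0, 0, 0], "gripper": -1},
    {"linear": [-0.012, 0, -0.001], "dr": [0, 0, 0], "gripper": -1},
    {"linear": [-0.012, 0, 0.0004], "dr": [0, 0, 0], "gripper": -1},
    {"linear": [-0.012, 0, 0.0004], "dr": [0, 0, 0], "gripper": -1},
    {"linear": [-0.012, 0, 0.0004], "dr": [0, 0, 0], "gripper": -1}
  ]
}}

```text
t: 18.5
ee_pos: [585.8, -194.3, 75.7]
eef_rot: [0.661, 0.75, -0.0, 0.0]
force: [-3.6, 1.1, 8.5]
width: -0.2
gripper_force: 3.9
```

Request:
{"name": "drive_tool", "arguments": {
  "commands": [
    {"linear": [0.0005, 0, 0], "dr": [0, 0, 0], "gripper": -1},
    {"linear": [0.001, 0, 0], "dr": [0, 0, 0], "gripper": -1},
    {"linear": [0.0015, 0, 0], "dr": [0, 0, 0], "gripper": -1},
    {"linear": [0.002, 0, 0], "dr": [0, 0, 0], "gripper": -1},
    {"linear": [0.002, 0, 0], "dr": [0, 0, 0], "gripper": -1}
  ]
}}

```text
t: 19.0
ee_pos: [586.0, -193.0, 76.0]
eef_rot: [0.661, 0.75, -0.0, 0.001]
force: [-1.4, -4.1, 6.6]
width: -0.1
gripper_force: 3.3
```

Request:
{"name": "drive_tool", "arguments": {
  "commands": [
    {"linear": [0.001, 0, 0], "dr": [0, 0, 0], "gripper": -1},
    {"linear": [0.002, 0, 0], "dr": [0, 0, 0], "gripper": -1},
    {"linear": [0.003, 0, 0], "dr": [0, 0, 0], "gripper": -1},
    {"linear": [0.004, 0, 0], "dr": [0, 0, 0], "gripper": -1},
    {"linear": [0.004, 0, 0], "dr": [0, 0, 0], "gripper": -1},
    {"linear": [0.004, 0, 0], "dr": [0, 0, 0], "gripper": -1}
  ]
}}

```text
t: 19.6
ee_pos: [585.8, -188.9, 76.1]
eef_rot: [0.661, 0.75, 0.0, 0.001]
force: [1.0, -2.6, 6.3]
width: -0.2
gripper_force: 3.1
```

```bash
python3 -c "
from h import *
two('r8.png')
for n in('r3','r8'):pass
"
```

```text
red 12 264.8711890243902 216.37881097560975 force [-0.7 -3.6  6.4]
```

Request:
{"name": "drive_tool", "arguments": {
  "commands": [
    {"linear": [0, 0, 0.0003], "dr": [0, 0, 0], "gripper": -1},
    {"linear": [0.0005, 0, 0.0004], "dr": [0, 0, 0], "gripper": -1},
    {"linear": [0.001, 0, 0.0004], "dr": [0, 0, 0], "gripper": -1},
    {"linear": [0.002, 0, 0.0004], "dr": [0, 0, 0], "gripper": -1},
    {"linear": [0.003, 0, 0.0004], "dr": [0, 0, 0], "gripper": -1},
    {"linear": [0.003, 0, 0.0004], "dr": [0, 0, 0], "gripper": -1}
  ]
}}

```text
t: 20.25
ee_pos: [585.6, -186.1, 75.8]
eef_rot: [0.661, 0.75, 0.0, 0.002]
force: [0.1, -4.3, 7.1]
width: 0.1
gripper_force: 3.6
```

Request:
{"name": "drive_tool", "arguments": {
  "commands": [
    {"linear": [0, 0, -0.005], "dr": [0, 0, 0], "gripper": -1},
    {"linear": [0, 0, -0.03], "dr": [0, 0, 0], "gripper": -1},
    {"linear": [0, 0, -0.07], "dr": [0, 0, 0], "gripper": -1},
    {"linear": [-0.03, 0, -0.1], "dr": [0, 0, 0], "gripper": -1},
    {"linear": [-0.06, 0, -0.12], "dr": [0, 0, 0], "gripper": -1},
    {"linear": [-0.06, 0, -0.12], "dr": [0, 0, 0], "gripper": -1},
    {"linear": [-0.06, 0, -0.12], "dr": [0, 0, 0], "gripper": -1},
    {"linear": [-0.06, 0, -0.12], "dr": [0, 0, 0], "gripper": -1}
  ]
}}

```text
t: 21.05
ee_pos: [591.6, -243.8, 193.6]
eef_rot: [0.661, 0.75, -0.0, -0.001]
force: [-0.4, -0.5, -0.4]
width: -0.2
gripper_force: 0.0
```

```bash
python3 -c "
from h import *
o=load('scene')['image'].astype(int); two('r9.png'); n=load('scene')['image'].astype(int)
d=np.abs(n-o).max(2)[195:250,255:300]; print('changed px round pin/jaw/anvil',(d>60).sum()); goal([600,-100,200])"
```

```text
red 12 264.9132104454685 215.90322580645162 force [-0.4  0.3 -0.7]
changed px round pin/jaw/anvil 169
t 21.1 pos [ 591.7 -243.7  193.6] lin [ 0.1416  0.0263 -0.0062] dr [-0.11 -0.09 -0.  ]
```

The jaw mark has stayed where it was after release (u 264.9), the rim force peaked at ~4.3 N (nip ≈4–5 N), and the tool is clear. Handing in.

```bash
python3 -c "
from h import *
print(order.finish_job())"
```

```text
the job is handed in; nothing more can be done
None
```

I handed the job in at about 21 s: the pin stands upright on the bed, nipped at an estimated 4–5 N with the gauge left closed, but no verdict came back, the final state was checked only by jaw-mark tracking and forces, and I viewed 11 pictures, one over the limit of 10.

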